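Refit the hinge pin of a distribution box cover

ROBOT

A 6-joint arm with a two-finger parallel gripper is mounted at the origin on the work surface. World frame = base frame: x ahead of the robot, y to its left, z up, the work surface at z = 0. Lengths are in m, angles in rad, forces in N, time in s.
With the tool pointing down it reaches from about 0.275 to 0.725 m from the base axis. Payload 15.9 kg.
Tool frame: the origin (TCP) lies between the finger pads; the fingertips stand 25 mm ahead of it and the grasp point (between the pads) lies 6 mm ahead of it; z points along the fingers, y is the direction in which the jaws open and shut (so a half turn about z gives the same grasp; the last joint's range is limited). The gripper opens to 85 mm and grips with 20 to 120 N. Pads are 22 mm wide; open, the fingers measure 114 mm over their backs; the gripper's body (76 mm by 85 mm) begins 54 mm behind the grasp point. The pads swing forward as they close: fully open they stand 13 mm farther back than shut.
Start: joints at [-1.258, 0.213, -0.034, 1.323, 0, 1.571], TCP at [0.154, -0.476, 0.256] pointing down, gripper open.
Joint ranges: [-2.98, 2.98], [-0.74, 1.72], [-1.14, 1.35], [-2.1, 2.04], [-1.57, 1.44], [-3.14, 3.14]. Speed limits (rad/s): [1.89, 1.89, 2.39, 2.57, 3.14, 3.14].

INTERFACE

Orientations are given as a rotation vector (axis times angle).
In Python, from station import r, eyes gives the robot as it stands.
- The arm moves only by the tool move_arm, never from a script. Its arguments are lists of equal length, an entry for each row: "dp": the shift along the world's x, y, z scaled (see below), a list of three; "turn": the turn, a rotation vector about the world's x, y, z scaled (see below), a list of three; "hand": the finger opening in mm, from 0 to 85.4. In form: {"dp": [[tx, ty, tz], ...], "turn": [[wx, wy, wz], ...], "hand": [hand, ...]}. A call has exactly 10 rows; each row is the pose to reach, as a shift and turn from the pose commanded when the call began, turning the shorter way round; what a row does not reach only later rows make up. The controller multiplies each number of a shift by 30 cm and each number of a turn by 360 degrees. A row lasts 1/10 s, in which the tool goes at most 50 mm and 8.59 degrees, less where a joint would pass 70% of its speed; a pose out of reach is approached as far as the arm can. A call with a number of a shift or a turn outside -1 to 1 is refused whole. A call with a gripper value outside its range is refused whole. The fingers move at their own pace and stop on an object; "grip_force" is the grip in N (left out, the last holds). Time passes only in rows, so rows that repeat a pose let the fingers close, or fill a call up. It gives the time, the measured TCP pose, the force and the opening at its end, in the units of the state.
- r.observe(): the state, without advancing time (a new reading comes with each control period).
- eyes.capture(name): name is "scene" or "top"; returns a dict with "pixels" (420x560x3 uint8, red, green, blue), "z_map" (420x560 float32, m along the optical axis (not along the pixel's ray), 0 where there is no reading), "mtx" (3x3 intrinsics, pixels), "extrinsics" (4x4, takes a point from camera to world coordinates). Camera axes: x right, y down, z forward; pixel columns grow to the right and rows downward; lengths in m; the calibration is good to about 2 mm. A picture is of the moment at which its call begins.
- r.sign_off(): hands the job in, once; it reports no verdict.
The state is a dict: "t": time; "qpos": joint angles; "joint_velocities": joint speeds; "joint_torque": joint torques, N m; "tool_pos": TCP position; "eef_rot": TCP orientation; "ft_force": force on the tool from outside, world axes, zero at the start; "wrist_torque": the same for the moment, N m; "opening": finger opening in m.
Only numpy, scipy, OpenCV 4.12 (cv2) and the standard library are available. Lean on these libraries where they do the work, as an engineer would, in place of code of your own. Each camera call takes 0.05 s, during which the arm holds its last target. There are 200 camera calls.

TASK

The cover of the beige distribution box on the desk has lost the pin of its left hinge. Turn the turnbutton a quarter turn until it lies square across the cover's edge and locks the cover down, then pick up the red-headed hinge pin and thread it from the left, first through the box's knuckle and on through the cover's knuckle, until its head is home against the box's knuckle. Finish while still holding the pin, fully home, so that a colleague can press the retaining cap on its tip; leave the cover in place and the other things on the desk where they are.

Things in the scene. Friction and masses are not known exactly. Their poses are not given: they have to be found in the camera images.
- dist_box: beige steel box lying on its back, fixed to the desk, 150 (x) by 200 (y) by 80 mm high. Origin: centre of its underside; x points away from the robot to the hinge side, y left along the hinge line, z up. Two hinges beyond the far wall share an axis along y at x = 88, z = 75 mm; the right one has its pin in already. But for the turnbutton in the middle of the near wall, nothing rises above 90 mm
- box_knuckle (a point): centre of the left mouth of the box's knuckle of the left hinge, at (88, 102, 75) mm in the box's frame; axes as the box's. A steel tube 20 mm outside, bore 10.5 mm, reaching 20 mm along -y from here. The pin enters here along -y; its shoulder ends here. The space to the left of it is free
- cover: the box's loose beige steel cover, 150 by 200 by 3 mm with a dark breaker window, about 0.45 kg, lying closed on the box's rim with about 1 mm of play sideways. Origin: centre of its underside, 80 mm straight above the box's origin; axes as the box's
- cover_knuckle (a point): centre of the left mouth of the cover's knuckle of the left hinge: the same tube, 20 mm long along -y from here, bore 10.5 mm, on the same axis. It begins 34 mm along -y from box_knuckle, after a gap of 14 mm; axes as the cover's
- turnbutton (a joint): angle of the turnbutton (rad), 0 to 1.571, hard stops at both ends. At 0 its bar points to the box's +y, along the cover's edge and clear of it; it grows turning clockwise seen from above; at 1.571 the bar points to the box's +x, square across the cover's edge, 1 mm above the cover. It stays where it is left; turning takes about 0.05 N m
- turnbutton_grip (a point): point to pinch on the turnbutton's vertical pivot, at (-88.5, 0, 100) mm in the box's frame: the middle of a black fin 10 mm thick, 36 mm long, 20 mm high (88 to 108 mm above the desk), centred on the pivot. This point's x axis points along fin and bar. Under the fin a steel bar 16 mm wide, 4 mm thick reaches 44 mm along x
- hinge_pin: the loose hinge pin, about 95 g: square red steel head 15 by 15 by 40 mm, round steel shank 8 mm across, 72 mm long, the last 8 mm a cone to a 3 mm tip. Origin on its axis at the shoulder (shank meets head); x points to the tip, the head reaches to x = -40 mm. It starts lying level on a side of the head, axis 7.5 mm above the desk, tip roughly to the right (world -y)
- pin_head (a point): middle of the pin's head, on its axis, 20 mm behind the shoulder: where to hold it; axes as hinge_pin
- pin_tip (a point): the tip of the pin's shank, 72 mm ahead of the shoulder
- screwdriver: bystander: orange screwdriver, 190 mm, lying on the desk, up to 26 mm high; origin under its middle
- cap_tub: bystander: blue open tub of steel push-on retaining caps, 60 by 45 by 22 mm; origin under its centre
- mug: bystander: white mug, 80 mm wide, 92 mm high; origin under its centre
- pump_bottle: bystander: pink pump bottle, 54 mm wide, 154 mm high; origin under its centre
- tape_roll: bystander: roll of tan tape lying flat, 70 mm wide, 24 mm high; origin under its centre
- tissue_box: bystander: lilac tissue box, 115 by 115 by 85 mm; origin under its centre
- wrench: bystander: steel wrench, 160 mm, lying flat, 8 mm high; origin under its middle
Not all that is in view belongs to the job. There is more than one size of the hinge_pin; the job needs the smallest.

How it is judged:
By the outcome, as a careful person would: the job done as asked, in the order asked, and still so for the second after the job is handed in, while the arm keeps its last pose, push and grip.
It also fails if it takes over 59 s, if anything falls off the work surface, if the arm or the gripper's body presses on something with over 40 N, if the wrist force passes 120 N, or if a joint passes its speed limit or range.

## Working session

There is one attempt and no reset: what is moved stays moved. The work goes in short steps, Python scripts to look and compute and a tool call to move; the robot and the scene stay as the last step left them, time stands still between calls to the robot, and variables do not carry over. Pictures are saved under pics/ and viewed, about 8 in all and at most 12, crops included, and the job is handed in when it is done.

Besides the shell and the picture viewer there is one more tool, called after ">>>" in YAML: its name, and indented under it one key for each argument. move_arm: Moves the arm, as the interface text tells. Shifts and turns lie within -1 to 1; 1 stands for 30 cm of shift or 360 degrees of turn. Its arguments: {"type":"object","properties":{"dp":{"type":"array","items":{"type":"array","items":{"type":"number","minimum":-1,"maximum":1}}},"turn":{"type":"array","items":{"type":"array","items":{"type":"number","minimum":-1,"maximum":1}}},"hand":{"type":"array","items":{"type":"number"}},"grip_force":{"type":"number"}},"required":["dp","turn","hand"]}

```bash
mkdir -p pics; ls
cat > h.py <<'E'
import numpy as np, cv2
from station import r, eyes
def cap(n):
    d=eyes.capture(n); np.savez(f'{n}.npz',**d); return d
def load(n): return dict(np.load(f'{n}.npz'))
def world(d,u,v,z=None):
    K=d['mtx'];E=d['extrinsics'];ray=np.linalg.inv(K)@[u,v,1.]
    if z is None:
        zz=d['z_map'][int(round(v)),int(round(u))]; return (E@np.r_[ray*zz,1])[:3]
    dr=E[:3,:3]@ray;o=E[:3,3]; return o+dr*(z-o[2])/dr[2]
def pix(d,p):
    c=np.linalg.inv(d['extrinsics'])@np.r_[p,1]; q=d['mtx']@c[:3]; return q[:2]/q[2]
def crop(d,n,x0,y0,x1,y1,s):
    im=cv2.resize(d['pixels'][y0:y1,x0:x1],None,fx=s,fy=s,interpolation=cv2.INTER_CUBIC)
    cv2.imwrite(f'pics/{n}.png',im[:,:,::-1])
E
python3 - <<'E'
from h import *
for n in('scene','top'):
    d=cap(n); crop(d,n+'0',0,0,560,420,1.4); print(n,d['extrinsics'].round(3),d['mtx'])
print(r.observe())
E
```

```text
pics
scene [[ 0.745  0.522 -0.416  1.056]
 [ 0.667 -0.59   0.455 -0.562]
 [-0.008 -0.616 -0.787  1.167]
 [ 0.     0.     0.     1.   ]] [[414.55042377   0.         271.44147173]
 [  0.         414.55042377 211.32020641]
 [  0.           0.           1.        ]]
top [[ 0.027 -0.993  0.119  0.297]
 [-1.    -0.027 -0.005  0.038]
 [ 0.008 -0.119 -0.993  1.482]
 [ 0.     0.     0.     1.   ]] [[496.07528507   0.         274.67413684]
 [  0.         496.07528507 210.90103403]
 [  0.           0.           1.        ]]
{'t': 0.1, 'qpos': array([-1.25798621e+00,  2.13283655e-01, -3.49624319e-02,  1.32353711e+00,
       -4.03501410e-05,  1.57081793e+00]), 'joint_velocities': array([ 0.0014995 , -0.00185525,  0.00137279, -0.00062634, -0.00041082,
       -0.00123623]), 'joint_torque': array([ 8.57596497e-04, -6.87244534e+01,  4.87806773e+01,  1.20867733e-02,
        1.10738222e-04, -1.85325939e-05]), 'tool_pos': array([ 0.15376772, -0.47546805,  0.25589075]), 'eef_rot': array([-3.10229380e+00, -4.89175752e-01,  3.03997775e-04]), 'ft_force': array([-0.8323772 ,  0.08206573,  0.29405754]), 'wrist_torque': array([ 0.0226057 ,  0.02611544, -0.00762843]), 'opening': 0.08564405988168425}
```

View pics/scene0.png

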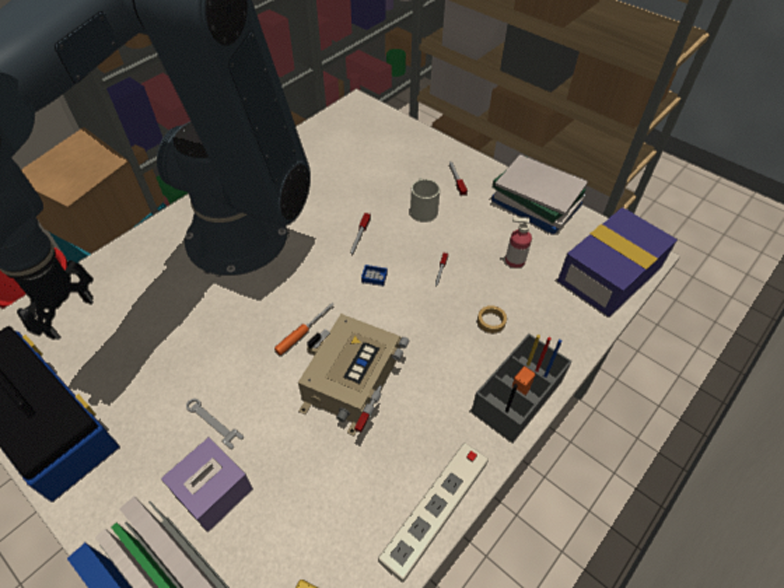

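View pics/top0.png

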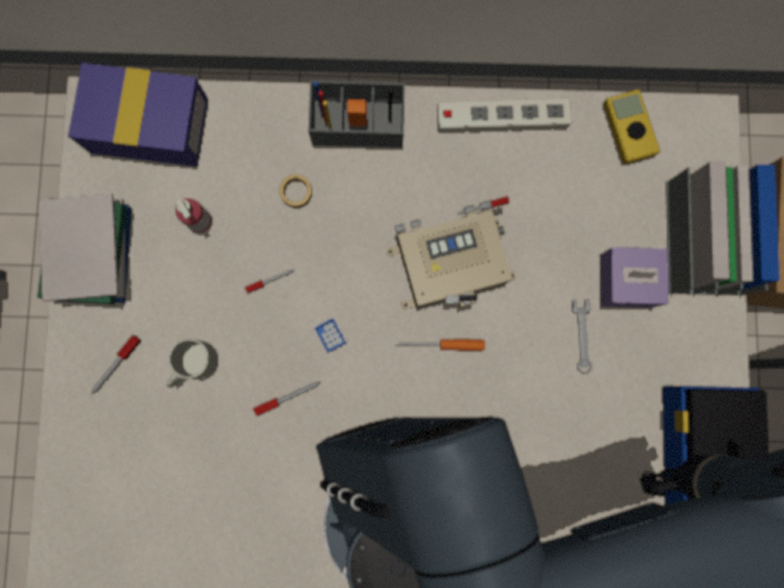

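Scene and top pictures show the box (top 455,257) and its turnbutton at the near wall (460,298). Candidates for the pin in the top picture: A (269,281), B (285,398), C (118,360), and the pin already installed (500,202). A looks smallest. I'll check it in a close crop and measure.

Run:
```python
from h import *
d=load('top'); crop(d,'top1',165,130,375,290,3.7)
im=cv2.cvtColor(d['pixels'],cv2.COLOR_RGB2HSV).astype(int)
m=(((im[...,0]<8)|(im[...,0]>172))&(im[...,1]>150)&(im[...,2]>70)).astype(np.uint8)
n,l,s,c=cv2.connectedComponentsWithStats(m)
for i in range(1,n):
    if s[i,4]>15:
        ys,xs=np.where(l==i); b=cv2.minAreaRect(np.c_[xs,ys].astype(np.float32))
        print(s[i],c[i].round(1),b,world(d,*c[i],0.012).round(3))
```

```text
[351 141  12   6  41] [356.8 143.8] ((356.5882568359375, 143.8529510498047), (3.395498514175415, 11.399173736572266), 75.96376037597656) [ 0.686 -0.214  0.012]
[176 201  12   7  42] [181.6 204.3] ((181.4310302734375, 204.32757568359375), (3.5282115936279297, 11.327415466308594), 68.19859313964844) [0.486 0.309 0.012]
[ 85 240  14  16  99] [ 91.6 247.7] ((91.60655212402344, 247.67213439941406), (5.633622646331787, 17.156944274902344), 39.80556869506836) [0.349 0.568 0.012]
[182 285  17  11  83] [189.9 290.3] ((189.83621215820312, 290.2845153808594), (4.858338832855225, 16.544612884521484), 66.80140686035156) [0.233 0.272 0.012]
```

View pics/top1.png

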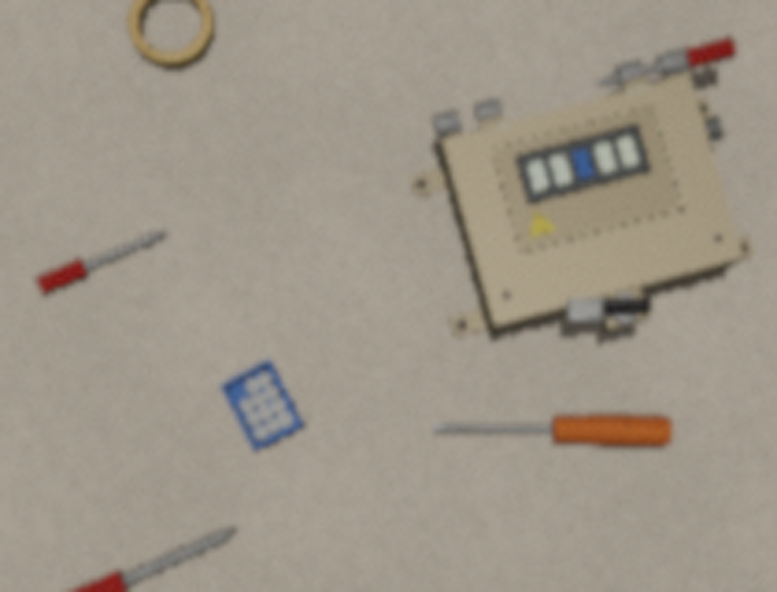

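Pin A (crop: head 63,277, tip 165,234) has head about 12 px against 17 for the other two, so it is the smallest and the right one. The bar lies along the near edge, pointing left from its fin at (625,305). Next I'll measure the box, fin and pin in both cameras.

```bash
cat >> h.py <<'E'
def cloud(d):
    v,u=np.mgrid[0:420,0:560]; z=d['z_map']; K=d['mtx']
    P=np.stack([(u-K[0,2])/K[0,0]*z,(v-K[1,2])/K[1,1]*z,z],-1)
    W=P@d['extrinsics'][:3,:3].T+d['extrinsics'][:3,3]; W[z==0]=np.nan; return W
E
python3 - <<'E'
from h import *
for n in('top','scene'):
    d=load(n);W=cloud(d)
    near=(abs(W[...,0]-.57)<.2)&(abs(W[...,1]+.12)<.2)
    m=near&(W[...,2]>.077)&(W[...,2]<.09)
    k,l,s,c=cv2.connectedComponentsWithStats(m.astype(np.uint8)); i=1+s[1:,4].argmax(); m=l==i
    m=cv2.morphologyEx(m.astype(np.uint8),cv2.MORPH_OPEN,np.ones((5,5)))>0
    cn=cv2.findContours(m.astype(np.uint8),0,1)[0]; cn=max(cn,key=cv2.contourArea)[:,0]
    p=np.array([world(d,*q,.083)[:2] for q in cn.astype(float)])
    b=cv2.minAreaRect(p.astype(np.float32)); print(n,'cover z',np.median(W[m][:,2]),b)
    print(cv2.boxPoints(b))
    # fin: higher than 0.095
    f=near&(W[...,2]>.094)&(W[...,2]<.125); print('fin',f.sum(),W[f].mean(0))
    # pin
    t=W[(abs(W[...,0]-.49)<.08)&(abs(W[...,1]-.27)<.1)]; print('desk z',np.nanmedian(t[:,2]))
    img=d['pixels']; hs=cv2.cvtColor(img,cv2.COLOR_RGB2HSV).astype(int)
    c0=pix(d,[.486,.309,.012]); v,u=np.mgrid[0:420,0:560]
    g=(np.hypot(u-c0[0],v-c0[1])<14)&((hs[...,0]<8)|(hs[...,0]>172))&(hs[...,1]>130)
    ys,xs=np.where(g); print('head',g.sum(),xs.mean(),ys.mean(),world(d,xs.mean(),ys.mean(),.010).round(4))
    gx=cv2.cvtColor(img,cv2.COLOR_RGB2GRAY)
    c1=pix(d,[.49,.27,.008]);x0,y0=(c1-[45,34]).astype(int); crop(d,'pin_'+n,x0,y0,x0+90,y0+68,5);print('crop',x0,y0)
a=cv2.imread('pics/pin_top.png');b=cv2.imread('pics/pin_scene.png')
cv2.imwrite('pics/pins.png',cv2.resize(np.hstack([a[:,:]*1,b]),(800,302)))
E
```

```text
top cover z 0.08385710984230255 ((0.5528798699378967, -0.10873326659202576), (0.1649646908044815, 0.20020955801010132), 17.09710693359375)
[[ 0.44461256 -0.03730148]
 [ 0.5034726  -0.22866336]
 [ 0.6611472  -0.18016505]
 [ 0.6022871   0.01119682]]
fin 59 [ 0.47173026 -0.13108668  0.10556791]
desk z 0.0004694194573104937
head 50 181.6 204.28 [0.486  0.3091 0.01  ]
crop 149 169
scene cover z 0.08389223940208101 ((0.5547249913215637, -0.10917991399765015), (0.18105795979499817, 0.20360681414604187), 16.791324615478516)
[[ 0.43864623 -0.03786971]
 [ 0.49746552 -0.23279537]
 [ 0.6708038  -0.18049012]
 [ 0.6119845   0.01443554]]
fin 53 [ 0.46779839 -0.1360181   0.10420532]
desk z 0.0005896752188885301
head 28 316.85714285714283 184.14285714285714 [0.4864 0.3143 0.01  ]
crop 265 157
```

Run:
```python
from h import *
for n in('top','scene'):
    d=load(n);W=cloud(d)
    P=W[(abs(W[...,0]-.57)<.2)&(abs(W[...,1]+.12)<.2)&(W[...,2]>.080)&(W[...,2]<.088)]
    c=np.array([.56,-.11]);a=np.radians(17)
    for it in range(8):
        X=np.array([np.cos(a),np.sin(a)]);Y=np.array([-X[1],X[0]])
        q=np.c_[(P[:,:2]-c)@X,(P[:,:2]-c)@Y]*1000
        def edge(s,t,lo,hi,sg,lim):
            o=[]
            for b in np.arange(lo,hi,4):
                k=(t>=b)&(t<b+4)&(abs(s)<lim)
                if k.any(): o.append((b+2,(s[k]*sg).max()*sg))
            o=np.array(o); f=np.polyfit(o[:,0],o[:,1],1); med=np.median(o[:,1]-np.polyval(f,o[:,0]))
            return f
        x,y=q.T
        # left/right edges over x; near edge for |y|>52; far edge |y|<40
        L=edge(y,x,-60,60,1,110);R=edge(y,x,-60,60,-1,110)
        F=edge(x,y,-40,40,1,85)
        yy=np.where(abs(y)>52,y,999); N=[np.mean([edge(x,yy,55,90,-1,85)@[yv,1] for yv in [70]]+[edge(x,yy,-90,-55,-1,85)@[-70,1]])]
        cy=(L[1]+R[1])/2;cx=(F[1]+N[0])/2
        c=c+(cx*X+cy*Y)/1000; a+=-(L[0]+R[0])/2*.7
    print(n,'centre',c.round(4),'yaw',np.degrees(a),'size',F[1]-N[0],L[1]-R[1],'slopes',L[0],R[0],F[0])
    X=np.array([np.cos(a),np.sin(a)]);Y=np.array([-X[1],X[0]])
    print('fin',(c-.0885*X).round(4),'mouth',(c+.088*X+.102*Y).round(4))
    H=W[(abs(W[...,0]-.6)<.2)&(abs(W[...,1]+.1)<.25)&(W[...,2]>.04)&(W[...,2]<.12)]
    q=np.c_[(H[:,:2]-c)@X,(H[:,:2]-c)@Y,H[:,2]]*1000
    k=(q[:,2]>97)&(abs(q[:,0]+88)<20);print('fin local min/max',q[k].min(0).round(1),q[k].max(0).round(1))
    k=(q[:,0]>78)&(q[:,0]<100)&(q[:,1]>40)&(q[:,1]<115)&(q[:,2]>79)
    print('left knuckle local',q[k][np.argsort(-q[k][:,1])].round(1).tolist()[:40])
```

```text
top centre [ 0.5494 -0.1097] yaw 11.150519513043411 size 146.9342399768915 197.48617311394054 slopes 0.0625754552167965 0.06325556246796937 -0.04097687928508778
fin [ 0.4626 -0.1268] mouth [0.616  0.0074]
fin local min/max [-94.9 -25.4 101.4] [-81.7   8.4 113.8]
left knuckle local [[79.6, 109.9, 86.9], [83.1, 109.3, 84.2], [79.7, 106.9, 84.4], [82.3, 106.5, 85.4], [86.2, 105.7, 80.8], [79.0, 104.1, 85.1], [81.3, 103.8, 88.0], [85.6, 102.9, 81.6], [78.1, 101.5, 87.5], [82.0, 100.6, 82.6], [85.1, 100.1, 81.5], [80.9, 98.0, 85.4], [83.7, 97.5, 85.7], [79.7, 95.4, 88.9], [82.8, 94.8, 87.7], [87.3, 93.8, 80.3], [79.8, 92.4, 86.2], [83.0, 91.8, 84.8], [87.6, 76.1, 79.3], [81.0, 74.4, 80.5], [83.0, 74.3, 85.1], [86.4, 73.6, 82.6], [89.7, 72.9, 80.5], [79.2, 72.1, 86.7], [81.9, 71.7, 87.7], [85.7, 70.8, 83.4], [89.2, 70.1, 80.8], [78.4, 69.4, 88.2], [82.4, 68.5, 83.1], [85.7, 67.8, 81.4], [87.8, 67.6, 84.8], [78.4, 66.4, 86.1], [82.8, 65.2, 79.0], [84.8, 65.1, 83.2], [87.7, 64.6, 83.2], [80.3, 63.3, 88.6], [84.0, 62.4, 84.7], [86.8, 62.0, 85.3], [90.9, 60.9, 79.7], [80.0, 60.4, 87.7]]
scene 
[... 380 characters left out ...]
 [87.5, 71.0, 79.1], [90.7, 69.2, 81.9], [93.9, 68.6, 82.9], [81.2, 68.2, 82.7], [84.4, 67.9, 83.4], [78.1, 66.3, 85.4], [97.1, 66.2, 81.1], [90.8, 66.1, 80.8], [84.5, 66.0, 80.6], [97.0, 65.2, 88.0], [81.4, 64.3, 82.9], [87.7, 64.3, 83.3], [94.0, 62.3, 86.7], [78.3, 62.0, 86.1], [84.6, 61.6, 81.5], [78.4, 61.0, 82.0], [90.9, 60.9, 82.8], [81.5, 60.8, 82.4], [97.2, 59.8, 84.9], [94.1, 59.8, 84.7], [87.8, 58.8, 85.8], [84.8, 57.0, 82.8], [81.7, 56.7, 83.0], [87.9, 56.1, 84.2], [78.6, 55.3, 84.8], [94.2, 55.0, 86.3], [97.4, 54.9, 86.7], [91.1, 54.3, 87.1], [94.3, 54.1, 82.0], [81.8, 52.9, 83.0], [97.5, 52.8, 84.2], [84.9, 52.3, 84.1], [91.2, 51.9, 85.2], [88.1, 51.5, 85.6], [78.7, 51.1, 85.5]]
```

View pics/pins.png

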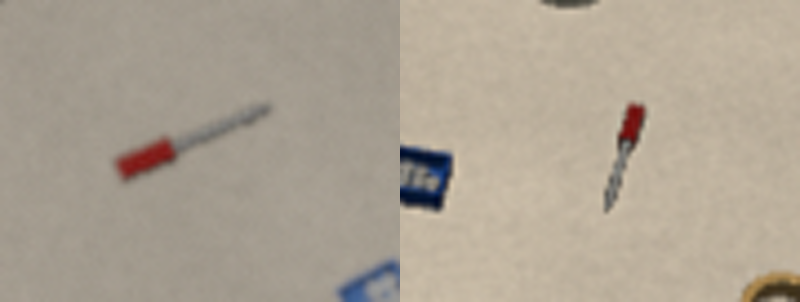

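```bash
cat > box.py <<'E'
from h import *
def fit(n,quiet=False):
    d=load(n);W=cloud(d)
    P=W[(abs(W[...,0]-.57)<.2)&(abs(W[...,1]+.12)<.2)&(W[...,2]>.079)&(W[...,2]<.089)]
    c=np.array([.553,-.109]);a=np.radians(15)
    def edge(s,t,lo,hi,sg,lim):
        o=[]
        for b in np.arange(lo,hi,4):
            k=(t>=b)&(t<b+4)&(abs(s)<lim)
            if k.any(): o.append((b+2,(s[k]*sg).max()*sg))
        o=np.array(o); return np.polyfit(o[:,0],o[:,1],1)
    for it in range(20):
        X=np.array([np.cos(a),np.sin(a)]);Y=np.array([-X[1],X[0]])
        x,y=(np.c_[(P[:,:2]-c)@X,(P[:,:2]-c)@Y]*1000).T
        L=edge(y,x,-60,60,1,108);R=edge(y,x,-60,60,-1,108);F=edge(x,y,-40,40,1,80)
        N=(edge(x,y,54,92,-1,85)@[72,1]+edge(x,y,-92,-54,-1,85)@[-72,1])/2
        c=c+((F[1]+N)/2*X+(L[1]+R[1])/2*Y)/1000*.6; a+=-(-(L[0]+R[0])/2)*-1*.0+(-(L[0]+R[0])/2)*-.0
        a-=(L[0]+R[0])/2*.5
    return c,a,(F[1]-N,L[1]-R[1],L[0],R[0],F[0])
E
python3 - <<'E'
from box import *
for n in('top','scene'):
    c,a,i=fit(n); X=np.array([np.cos(a),np.sin(a)]);Y=np.array([-X[1],X[0]])
    print(n,c.round(4),np.degrees(a),i,'fin',(c-.0885*X).round(4),'mouth',(c+.088*X+.102*Y).round(4))
t=load('top');s=load('scene')
for nm,p,q in(('butt',(120,168),(637,105)),('tip',(270,107),(607,211)),('sh',(175,150),(628,142))):
    a=world(t,149+p[0]/4.444-.4,169+p[1]/4.444-.4,.0075);b=world(s,265+(q[0]-400)/4.444-.4,157+q[1]/4.444-.4,.0075)
    print(nm,a.round(4),b.round(4))
E
```

```text
top [ 0.5615 -0.111 ] -9.294215579936207 (np.float64(136.86087468048555), np.float64(191.39136613673548), np.float64(-0.19149510652360957), np.float64(0.1527291919872807), np.float64(-0.40127863466631564)) fin [ 0.4742 -0.0967] mouth [ 0.6649 -0.0245]
scene [ 0.5611 -0.1095] -10.538126114480463 (np.float64(138.51990352956113), np.float64(192.85525452722004), np.float64(-0.08940233633996697), np.float64(0.09345551332904209), np.float64(-0.3832612364815592)) fin [ 0.4741 -0.0933] mouth [ 0.6662 -0.0253]
butt [0.4794 0.3272 0.0075] [0.4761 0.3344 0.0075]
tip [0.5237 0.2281 0.0075] [0.5291 0.2269 0.0075]
sh [0.4926 0.2908 0.0075] [0.4961 0.2966 0.0075]
```

```bash
python3 - <<'E'
s=open('box.py').read().split('\n')
s=[l for l in s if not l.strip().startswith('a-=')]
s=[l.split('; a+=')[0]+'; a+=(L[0]+R[0])/2*.5' if '; a+=' in l else l for l in s]
open('box.py','w').write('\n'.join(s))
E
python3 - <<'E'
from box import *
from scipy.spatial.transform import Rotation as Ro
out=[]
for n in('top','scene'):
    c,a,i=fit(n); X=np.array([np.cos(a),np.sin(a)]);Y=np.array([-X[1],X[0]])
    print(n,c.round(4),np.degrees(a),np.round(i,3),'fin',(c-.0885*X).round(4),'mouth',(c+.088*X+.102*Y).round(4))
    d=load(n);W=cloud(d)
    H=W[(abs(W[...,0]-.6)<.2)&(abs(W[...,1]+.1)<.25)&(W[...,2]>.04)&(W[...,2]<.12)]
    q=np.c_[(H[:,:2]-c)@X,(H[:,:2]-c)@Y,H[:,2]]*1000
    k=(q[:,2]>97)&(abs(q[:,0]+88)<20);print('fin local',q[k].min(0).round(1),q[k].max(0).round(1),q[k].mean(0).round(1))
o=r.observe();print(Ro.from_rotvec(o['eef_rot']).as_matrix().round(3))
# subpixel overlay of model on both pictures
d=load('top')
ims=[]
for n in('top','scene'):
    d=load(n);s=8;u,v=pix(d,[.545,-.10,.08]).astype(int);u0,v0=u-50,v-50
    im=cv2.resize(d['pixels'][v0:v0+75,u0:u0+100] if 0 else d['pixels'][v0:v0+100,u0:u0+100],None,fx=4,fy=4,interpolation=cv2.INTER_CUBIC)[:,:,::-1].copy()
    c,a,_=fit(n);X=np.r_[np.cos(a),np.sin(a),0];Y=np.r_[-X[1],X[0],0];O=np.r_[c,0]
    def dr(p,col):
        pts=[((pix(d,O+(x*X+y*Y)/1000+[0,0,z/1000])-[u0,v0]+.5)*4).astype(int) for x,y,z in p]
        cv2.polylines(im,[np.array(pts)],False,col,1)
    dr([(75,100,83),(75,-100,83),(-75,-100,83),(-75,100,83),(75,100,83)],(0,255,0))
    for e in((102,82),(68,48)):dr([(78,e[0],75),(98,e[0],75),(98,e[1],75),(78,e[1],75),(78,e[0],75)],(255,0,255))
    dr([(-83.5,18,108),(-93.5,18,108),(-93.5,-18,108),(-83.5,-18,108),(-83.5,18,108)],(0,0,255))
    ims.append(im)
cv2.imwrite('pics/ov.png',np.hstack(ims))
E
```

```text
top [ 0.5493 -0.1096] 16.70274189055331 [ 1.47504e+02  1.97241e+02 -8.00000e-03  1.10000e-02 -1.00000e-03] fin [ 0.4645 -0.1351] mouth [0.6042 0.0134]
fin local [-96.6 -16.8 101.4] [-80.7  16.9 113.8] [-88.2  -0.2 107.3]
scene [ 0.5501 -0.1094] 16.466496186978347 [ 1.47067e+02  1.98503e+02 -4.00000e-03  4.00000e-03  1.40000e-02] fin [ 0.4652 -0.1345] mouth [0.6056 0.0133]
fin local [-97.6 -20.4  97.1] [-79.5  15.1 111.7] [-86.7  -2.4 104.9]
[[ 0.951  0.308 -0.   ]
 [ 0.308 -0.951  0.001]
 [-0.    -0.001 -1.   ]]
```

View pics/ov.png

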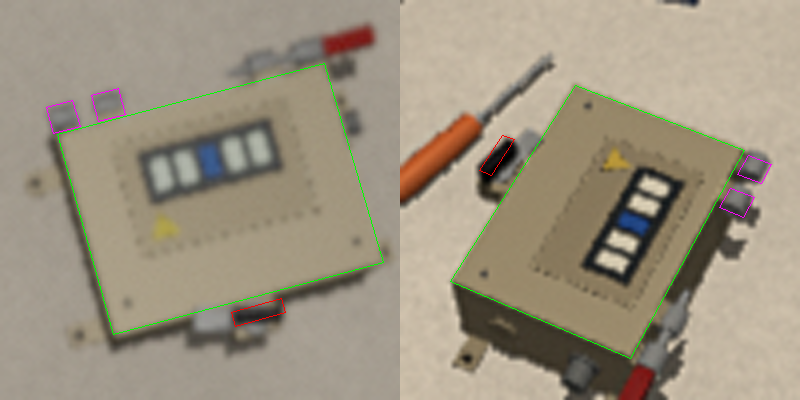

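The overlay fits both pictures: green cover, magenta knuckles and red fin all land where they should. The cameras agree within about 1 mm. Box centre is (0.550,-0.110) with yaw 16.6°, the fin is at (0.465,-0.135) and the knuckle mouth at (0.605,0.013). Moving above the fin.

>>> move_arm:
  dp:
    - [1,1,-0.1]
    - [1,1,-0.1]
    - [1,1,-0.1]
    - [1,1,-0.1]
    - [1,1,-0.1]
    - [1,1,-0.1]
    - [1,1,-0.1]
    - [1,1,-0.1]
    - [1,1,-0.1]
    - [1,1,-0.1]
  turn:
    - [0,0,0.246]
    - [0,0,0.246]
    - [0,0,0.246]
    - [0,0,0.246]
    - [0,0,0.246]
    - [0,0,0.246]
    - [0,0,0.246]
    - [0,0,0.246]
    - [0,0,0.246]
    - [0,0,0.246]
  hand: [40,40,40,40,40,40,40,40,40,40]
  grip_force: 30

```text
t: 1.1
tool_pos: [0.4555, -0.1732, 0.2255]
eef_rot: [-1.924, -2.482, -0.0]
ft_force: [-1.1, 0.3, 0.5]
opening: 0.0404
```

>>> move_arm:
  dp:
    - [0.032,0.127,-0.1]
    - [0.032,0.127,-0.2]
    - [0.032,0.127,-0.25]
    - [0.032,0.127,-0.25]
    - [0.032,0.127,-0.25]
    - [0.032,0.127,-0.25]
    - [0.032,0.127,-0.25]
    - [0.032,0.127,-0.25]
    - [0.032,0.127,-0.25]
    - [0.032,0.127,-0.25]
  turn:
    - [0,0,0.006]
    - [0,0,0.006]
    - [0,0,0.006]
    - [0,0,0.006]
    - [0,0,0.006]
    - [0,0,0.006]
    - [0,0,0.006]
    - [0,0,0.006]
    - [0,0,0.006]
    - [0,0,0.006]
  hand: [40,40,40,40,40,40,40,40,40,40]

```text
t: 2.1
tool_pos: [0.4635, -0.1377, 0.1514]
eef_rot: [1.89, 2.509, 0.0]
ft_force: [-0.7, 0.8, 0.8]
opening: 0.0397
```

```bash
cat > st.py <<'E'
from h import *
from scipy.spatial.transform import Rotation as Ro
def st():
    o=r.observe();R=Ro.from_rotvec(o['eef_rot']).as_matrix()
    print(o['t'],o['tool_pos'].round(4),'yaw',np.degrees(np.arctan2(R[1,0],R[0,0])).round(2),'tilt',R[:2,2].round(4),'F',o['ft_force'].round(1),'T',o['wrist_torque'].round(2),'op',o['opening'].round(4),'q',o['qpos'].round(2)); return o,R
if __name__=='__main__': st()
E
python3 st.py
```

```text
Traceback (most recent call last):
  File "st.py", line 6, in <module>
    if __name__=='__main__': st()
                             ~~^^
  File "st.py", line 5, in st
    print(o['t'],o['tool_pos'].round(4),'yaw',np.degrees(np.arctan2(R[1,0],R[0,0])).round(2),'tilt',R[:2,2].round(4),'F',o['ft_force'].round(1),'T',o['wrist_torque'].round(2),'op',o['opening'].round(4),'q',o['qpos'].round(2)); return o,R
                                                                                                                                                                                    ^^^^^^^^^^^^^^^^^^
AttributeError: 'float' object has no attribute 'round'
```

>>> move_arm:
  dp:
    - [0.005,0.009,0]
    - [0.005,0.009,-0.04]
    - [0.005,0.009,-0.08]
    - [0.005,0.009,-0.113]
    - [0.005,0.009,-0.113]
    - [0.005,0.009,-0.113]
    - [0.005,0.009,-0.113]
    - [0.005,0.009,-0.113]
    - [0.005,0.009,-0.113]
    - [0.005,0.009,-0.113]
  turn:
    - [0,0,0.0017]
    - [0,0,0.0017]
    - [0,0,0.0017]
    - [0,0,0.0017]
    - [0,0,0.0017]
    - [0,0,0.0017]
    - [0,0,0.0017]
    - [0,0,0.0017]
    - [0,0,0.0017]
    - [0,0,0.0017]
  hand: [40,40,40,40,40,3,3,3,3,3]
  grip_force: 25

```text
t: 3.1
tool_pos: [0.4641, -0.1355, 0.1176]
eef_rot: [-1.877, -2.519, 0.003]
ft_force: [-8.2, -4.3, 3.3]
opening: 0.0092
```

```bash
sed -i "s/o\['opening'\].round(4)/round(float(o['opening']),4)/" st.py; python3 st.py
```

```text
3.1 [ 0.4641 -0.1355  0.1176] yaw 106.6 tilt [-0.0015 -0.0012] F [-8.2 -4.3  3.3] T [-0.92  1.47 -0.  ] op 0.0092 q [-0.28  0.25 -0.34  0.97 -0.    1.  ]
```

>>> move_arm:
  dp:
    - [-0.003,-0.001,0]
    - [-0.003,-0.001,0]
    - [-0.003,-0.001,0]
    - [-0.003,-0.001,0]
    - [-0.003,-0.001,0]
    - [-0.003,-0.001,0]
    - [-0.003,-0.001,0]
    - [-0.003,-0.001,0]
    - [-0.003,-0.001,0]
    - [-0.003,-0.001,0]
  turn:
    - [0,0,-0.01]
    - [0,0,-0.03]
    - [0,0,-0.05]
    - [0,0,-0.07]
    - [0,0,-0.09]
    - [0,0,-0.11]
    - [0,0,-0.13]
    - [0,0,-0.15]
    - [0,0,-0.17]
    - [0,0,-0.19]
  hand: [3,3,3,3,3,3,3,3,3,3]

```text
t: 4.1
tool_pos: [0.4646, -0.1357, 0.1177]
eef_rot: [2.97, 1.021, 0.001]
ft_force: [3.3, -3.6, -6.5]
opening: 0.0091
```

>>> move_arm:
  dp:
    - [0,0,0]
    - [0,0,0]
    - [0,0,0]
    - [0,0,0]
    - [0,0,0]
    - [0,0,0]
    - [0,0,0]
    - [0,0,0]
    - [0,0,0]
    - [0,0,0]
  turn:
    - [0,0,-0.02]
    - [0,0,-0.035]
    - [0,0,-0.045]
    - [0,0,-0.055]
    - [0,0,-0.06]
    - [0,0,-0.062]
    - [0,0,-0.064]
    - [0,0,-0.064]
    - [0,0,-0.064]
    - [0,0,-0.064]
  hand: [3,3,3,3,3,3,3,3,3,3]

```text
t: 5.1
tool_pos: [0.4647, -0.1359, 0.1177]
eef_rot: [3.112, 0.415, 0.002]
ft_force: [4.0, -6.4, -7.6]
opening: 0.0093
```

```bash
python3 st.py
```

```text
5.1 [ 0.4647 -0.1359  0.1177] yaw 15.2 tilt [ 0.0013 -0.0015] F [ 4.  -6.4 -7.6] T [-1.16 -0.88  0.48] op 0.0093 q [-0.28  0.25 -0.35  0.97 -0.    2.59]
```

>>> move_arm:
  dp:
    - [0,0,0]
    - [0,0,0]
    - [0,0,0.1]
    - [0,0,0.25]
    - [0.02,0.15,0.3]
    - [0.03,0.3,0.3]
    - [0.04,0.45,0.3]
    - [0.05,0.6,0.3]
    - [0.06,0.75,0.3]
    - [0.06,0.9,0.3]
  turn:
    - [0,0,0]
    - [0,0,0]
    - [0,0,0]
    - [0,0,0.02]
    - [0,0,0.04]
    - [0,0,0.06]
    - [0,0,0.08]
    - [0,0,0.1]
    - [0,0,0.12]
    - [0,0,0.14]
  hand: [40,40,40,40,40,40,40,40,40,40]

```text
t: 6.1
tool_pos: [0.482, 0.1367, 0.2078]
eef_rot: [2.636, 1.708, 0.001]
ft_force: [1.6, -0.9, 0.3]
opening: 0.0399
```

>>> move_arm:
  dp:
    - [0.01,0.15,-0.1]
    - [0.015,0.3,-0.2]
    - [0.015,0.45,-0.25]
    - [0.015,0.583,-0.3]
    - [0.015,0.583,-0.35]
    - [0.015,0.583,-0.35]
    - [0.015,0.583,-0.35]
    - [0.015,0.583,-0.35]
    - [0.015,0.583,-0.35]
    - [0.015,0.583,-0.35]
  turn:
    - [0,0,0.02]
    - [0,0,0.04]
    - [0,0,0.06]
    - [0,0,0.08]
    - [0,0,0.1]
    - [0,0,0.12]
    - [0,0,0.135]
    - [0,0,0.1365]
    - [0,0,0.1365]
    - [0,0,0.1365]
  hand: [40,40,40,40,40,40,40,40,40,40]

```text
t: 7.1
tool_pos: [0.4867, 0.3096, 0.1026]
eef_rot: [1.697, 2.644, 0.0]
ft_force: [0.2, -0.5, 0.4]
opening: 0.0399
```

Run:
```python
from st import *
st()
t=cap('top');s=cap('scene')
ims=[]
for n,d in(('top',t),('scene',s)):
    for p in([.51,.29,.03],[.49,-.12,.09]):
        u,v=pix(d,p).astype(int);print(n,u-32,v-24)
        ims.append(cv2.resize(d['pixels'][v-24:v+24,u-32:u+32],None,fx=6,fy=6,interpolation=cv2.INTER_CUBIC)[:,:,::-1])
cv2.imwrite('pics/chk.png',np.vstack([np.hstack(ims[:2]),np.hstack(ims[2:])]))
```

```text
7.1 [0.4867 0.3096 0.1026] yaw 114.6 tilt [0.0003 0.0002] F [ 0.2 -0.5  0.4] T [-0.01  0.03 -0.01] op 0.0399 q [ 0.57  0.44 -0.11  1.02  0.    1.71]
top 155 171
top 296 179
scene 286 163
scene 201 221
```

View pics/chk.png

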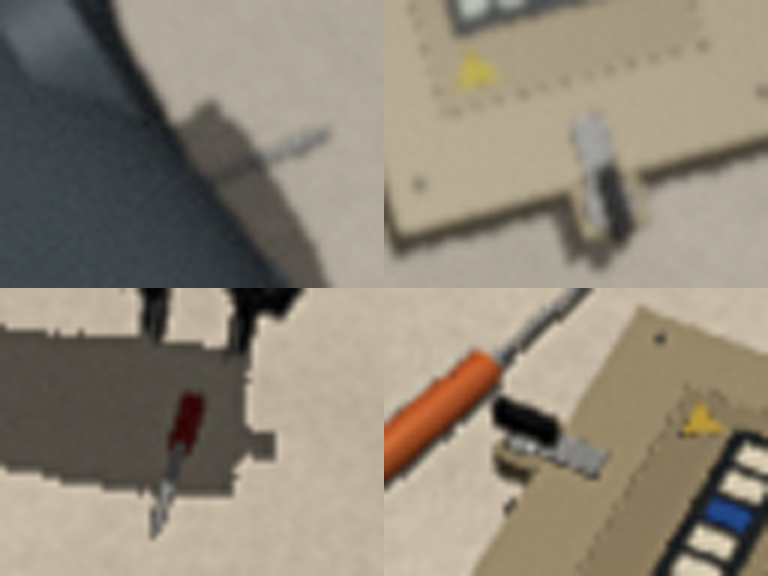

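The button now lies square across the edge (top right pane, bar at 590,145; scene pane, bar at 580,455), and the pin is undisturbed under the gripper. Descending to grip.

>>> move_arm:
  dp:
    - [0,0,-0.08]
    - [0,0,-0.16]
    - [0,0,-0.22]
    - [0,0,-0.247]
    - [0,0,-0.247]
    - [0,0,-0.247]
    - [0,0,-0.247]
    - [0,0,-0.247]
    - [0,0,-0.247]
    - [0,0,-0.247]
  turn:
    - [0,0,0]
    - [0,0,0]
    - [0,0,0]
    - [0,0,0]
    - [0,0,0]
    - [0,0,0]
    - [0,0,0]
    - [0,0,0]
    - [0,0,0]
    - [0,0,0]
  hand: [40,40,40,40,40,5,5,5,5,5]
  grip_force: 60

```text
t: 8.2
tool_pos: [0.4872, 0.3101, 0.0296]
eef_rot: [1.694, 2.645, 0.003]
ft_force: [-0.6, -0.4, 6.0]
opening: 0.013
```

```bash
python3 st.py
```

```text
8.2 [0.4872 0.3101 0.0296] yaw 114.73 tilt [0.0017 0.0011] F [-0.6 -0.4  6. ] T [-0.18  0.26 -0.03] op 0.013 q [ 0.57  0.51 -0.21  0.85 -0.    1.71]
```

>>> move_arm:
  dp:
    - [0,0,0.05]
    - [0,0,0.12]
    - [0,0,0.22]
    - [0,0,0.32]
    - [0.05,-0.1,0.407]
    - [0.1,-0.2,0.407]
    - [0.15,-0.32,0.407]
    - [0.2,-0.43,0.407]
    - [0.25,-0.53,0.407]
    - [0.278,-0.599,0.407]
  turn:
    - [0,0,0]
    - [0,0,0]
    - [0,0,0]
    - [0,0,0]
    - [0,0,-0.005]
    - [0,0,-0.01]
    - [0,0,-0.015]
    - [0,0,-0.02]
    - [0,0,-0.0225]
    - [0,0,-0.0225]
  hand: [5,5,5,5,5,5,5,5,5,5]

```text
t: 9.2
tool_pos: [0.571, 0.128, 0.1512]
eef_rot: [1.879, 2.517, 0.001]
ft_force: [-0.9, 0.1, -0.6]
opening: 0.0131
```

>>> move_arm:
  dp:
    - [0,0,0]
    - [0,0,0]
    - [0,0,0]
    - [0,0,0]
    - [0,0,0]
    - [0,0,0]
    - [0,0,0]
    - [0,0,0]
    - [0,0,0]
    - [0,0,0]
  turn:
    - [0,0,0]
    - [0,0,0]
    - [0,0,0]
    - [0,0,0]
    - [0,0,0]
    - [0,0,0]
    - [0,0,0]
    - [0,0,0]
    - [0,0,0]
    - [0,0,0]
  hand: [5,5,5,5,5,5,5,5,5,5]

```text
t: 10.2
tool_pos: [0.57, 0.13, 0.1504]
eef_rot: [-1.877, -2.519, 0.0]
ft_force: [0.1, -0.6, -0.6]
opening: 0.0133
```

Run:
```python
from st import *
st()
t=cap('top');s=cap('scene')
ims=[]
for n,d in(('top',t),('scene',s)):
    u,v=pix(d,[.59,.08,.12]).astype(int);print(n,u-25,v-30,pix(d,[.6194,-.04,.13]))
    ims.append(cv2.resize(d['pixels'][v-30:v+30,u-25:u+25],None,fx=8,fy=8,interpolation=cv2.INTER_CUBIC)[:,:,::-1])
cv2.imwrite('pics/held.png',np.hstack(ims))
```

```text
10.2 [0.57   0.13   0.1504] yaw 106.64 tilt [-0. -0.] F [ 0.1 -0.6 -0.6] T [ 0.01 -0.02  0.01] op 0.0133 q [ 0.22  0.42 -0.01  1.14 -0.    1.5 ]
top 233 134 [301.69682516 154.54509931]
scene 274 188 [281.92328682 245.88119801]
```

View pics/held.png

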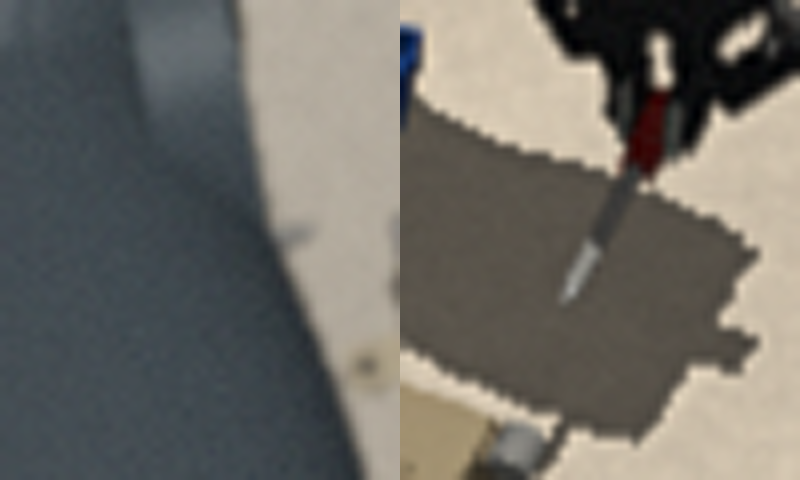

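```bash
cat > tri.py <<'E'
from h import *
from scipy.optimize import least_squares
def tri(obs,x0):
    f=lambda p:np.concatenate([pix(d,p)-np.array(q) for d,q in obs])
    s=least_squares(f,x0); return s.x,s.fun
E
python3 - <<'E'
from tri import *
t=load('top');s=load('scene')
nom=np.array([.5963,.0418,.128]);print(pix(t,nom),pix(s,nom))
ds=np.array([.2857,-.9583,0]);sh=np.array([.570,.130,.128])+.02*ds;print('sh',pix(s,sh))
ut=(271.6,162.6);us=(294.2,225.1)
print(tri([(t,ut),(s,us)],nom))
for p in[(294.2,224.1),(295.5,222),(298,217)]: print('depth',world(s,*p),s['z_map'][round(p[1]),round(p[0])])
W=cloud(s); 
# red head pixels
v,u=np.mgrid[0:420,0:560];hs=cv2.cvtColor(s['pixels'],cv2.COLOR_RGB2HSV).astype(int)
g=(abs(u-305)<10)&(abs(v-205)<10)&((hs[...,0]<8)|(hs[...,0]>172))&(hs[...,1]>130);print(g.sum(),np.nanmedian(W[g],0))
g=(u>292)&(u<305)&(v>207)&(v<227)&(W[...,2]>.10);q=W[g];q=q[np.argsort(q[:,1])];print(q.round(3).tolist())
E
```

```text
[272.10947344 162.01695508] [293.58905539 225.506528  ]
sh [302.53313796 208.96457212]
(array([0.59551305, 0.04390313, 0.126871  ]), array([-0.25436485, -0.23903056, -0.38231575,  0.07460166]))
depth [0.59583378 0.04511108 0.13156049] 1.2831239
depth [0.59434114 0.05309661 0.13307014] 1.2861886
depth [0.58723185 0.07393155 0.13198116] 1.2994809
33 [0.5701509  0.12543478 0.13588281]
[[0.601, 0.043, 0.134], [0.596, 0.044, 0.128], [0.595, 0.045, 0.132], [0.599, 0.046, 0.134], [0.594, 0.047, 0.134], [0.598, 0.051, 0.128], [0.594, 0.051, 0.13], [0.597, 0.052, 0.132], [0.593, 0.052, 0.133], [0.595, 0.054, 0.133], [0.597, 0.057, 0.131], [0.591, 0.059, 0.129], [0.595, 0.06, 0.132], [0.59, 0.06, 0.133], [0.593, 0.062, 0.133], [0.592, 0.063, 0.137], [0.595, 0.065, 0.132], [0.593, 0.066, 0.135], [0.59, 0.07, 0.133], [0.586, 0.071, 0.129], [0.593, 0.072, 0.128], [0.587, 0.074, 0.132], [0.591, 0.074, 0.13], [0.589, 0.077, 0.13], [0.587, 0.079, 0.136], [0.591, 0.079, 0.13], [0.587, 0.08, 0.131], [0.582, 0.081, 0.126], [0.59, 0.081, 0.133], [0.587, 0.084, 0.132], [0.589, 0.087, 0.131], [0.58, 0.088, 0.127], [0.583, 0.089, 0.13], [0.586, 0.09, 0.131], [0.586, 0.09, 0.136], [0.582, 0.091, 0.132], [0.579, 0.094, 0.131], [0.582, 0.095, 0.132], [0.584, 0.097, 0.127], [0.583, 0.098, 0.131], [0.578, 0.1, 0.13], [0.58, 0.102, 0.13], [0.579, 0.103, 0.133], [0.575, 0.104, 0.129], [0.582, 0.105, 0.129], [0.58, 0.108, 0.129], [0.579, 0.109, 0.133], [0.574, 0.11, 0.128], [0.573, 0.111, 0.131], [0.577, 0.111, 0.134], [0.569, 0.112, 0.121], [0.58, 0.113, 0.129], [0.579, 0.113, 0.134], [0.58, 0.114, 0.123]]
```

The pin is held level and on line: the tip triangulates at (0.5955,0.0439,0.127), about 2 mm further left than nominal. Lowering to the hinge height and moving close to the mouth.

>>> move_arm:
  dp:
    - [0,0,-0.05]
    - [0,0,-0.1]
    - [0,0,-0.15]
    - [0,0,-0.177]
    - [0,0,-0.177]
    - [0.007,-0.023,-0.177]
    - [0.014,-0.047,-0.177]
    - [0.021,-0.07,-0.177]
    - [0.021,-0.07,-0.177]
    - [0.021,-0.07,-0.177]
  turn:
    - [0,0,0]
    - [0,0,0]
    - [0,0,0]
    - [0,0,0]
    - [0,0,0]
    - [0,0,0]
    - [0,0,0]
    - [0,0,0]
    - [0,0,0]
    - [0,0,0]
  hand: [5,5,5,5,5,5,5,5,5,5]

```text
t: 11.3
tool_pos: [0.5764, 0.1087, 0.0975]
eef_rot: [1.877, 2.519, 0.0]
ft_force: [-0.1, -0.7, -1.0]
opening: 0.013
```

Run:
```python
from st import *
o,R=st()
d=cap('scene')
u,v=pix(d,[.605,.02,.075]).astype(int);x0,y0=u-24,v-24
im=cv2.resize(d['pixels'][y0:y0+48,x0:x0+60],None,fx=12,fy=12,interpolation=cv2.INTER_CUBIC)[:,:,::-1].copy()
a=np.radians(16.55);X=np.r_[np.cos(a),np.sin(a),0];Y=np.r_[-X[1],X[0],0];O=np.r_[.5497,-.1095,0]
def dr(p,col): cv2.polylines(im,[np.array([((pix(d,q)-[x0,y0]+.5)*12).astype(int) for q in p])],False,col,1)
L=lambda x,y,z:O+(x*X+y*Y)/1000+[0,0,z/1000]
th=np.linspace(0,2*np.pi,30)
for y in(102,82,68,48): dr([L(88+10*np.cos(t),y,75+10*np.sin(t)) for t in th],(255,0,255))
T=o['tool_pos']-[0,0,.0222]
for s in(4,-4): dr([T+Y*k/1000+X*s/1000 for k in(-18,-82)],(0,255,0)); dr([T+Y*k/1000+[0,0,s/1000] for k in(-18,-82)],(255,255,0))
cv2.imwrite('pics/pre.png',im)
```

```text
11.3 [0.5764 0.1087 0.0975] yaw 106.6 tilt [0.0003 0.0001] F [-0.1 -0.7 -1. ] T [ 0.02 -0.01  0.01] op 0.013 q [ 0.19  0.46 -0.09  1.02  0.    1.47]
```

View pics/pre.png

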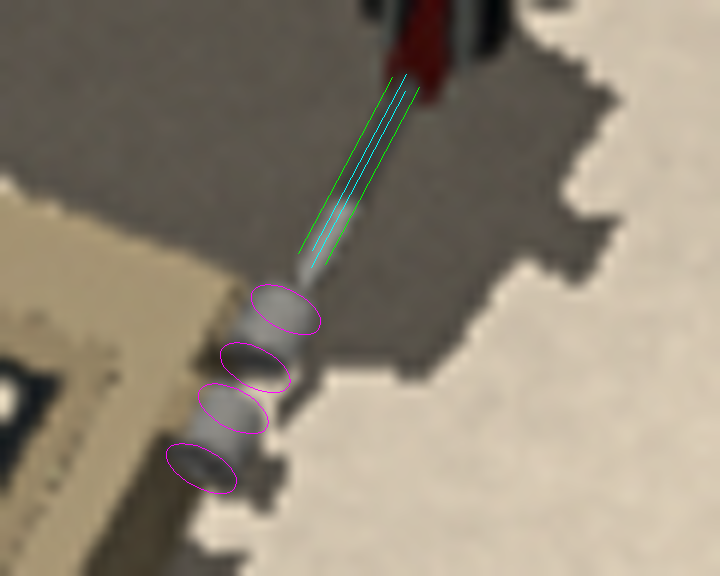

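>>> move_arm:
  dp:
    - [0.003,-0.01,0]
    - [0.006,-0.02,0]
    - [0.009,-0.03,0]
    - [0.012,-0.04,0]
    - [0.015,-0.05,0]
    - [0.0175,-0.058,0]
    - [0.02,-0.067,0]
    - [0.023,-0.077,0]
    - [0.023,-0.077,0]
    - [0.023,-0.077,0]
  turn:
    - [0,0,0]
    - [0,0,0]
    - [0,0,0]
    - [0,0,0]
    - [0,0,0]
    - [0,0,0]
    - [0,0,0]
    - [0,0,0]
    - [0,0,0]
    - [0,0,0]
  hand: [5,5,5,5,5,5,5,5,5,5]

```text
t: 12.35
tool_pos: [0.5831, 0.0857, 0.0973]
eef_rot: [1.877, 2.519, -0.0]
ft_force: [-0.1, -1.3, -0.5]
opening: 0.013
```

```bash
cat >> st.py <<'E'
    o=r.observe();a=np.radians(16.55);X=np.r_[np.cos(a),np.sin(a),0];Y=np.r_[-X[1],X[0],0];p=o['tool_pos']-[.5497,-.1095,0]
    print('box frame TCP',(p@X*1e3).round(2),(p@Y*1e3).round(2),(p[2]*1e3).round(2),'F',(o['ft_force']@X).round(2),(o['ft_force']@Y).round(2),o['ft_force'][2].round(2))
E
python3 st.py
```

```text
File "st.py", line 7
    o=r.observe();a=np.radians(16.55);X=np.r_[np.cos(a),np.sin(a),0];Y=np.r_[-X[1],X[0],0];p=o['tool_pos']-[.5497,-.1095,0]
IndentationError: unexpected indent
```

>>> move_arm:
  dp:
    - [0.004,-0.012,0]
    - [0.0075,-0.025,0]
    - [0.011,-0.037,0]
    - [0.015,-0.05,0]
    - [0.018,-0.06,0]
    - [0.021,-0.07,0]
    - [0.024,-0.08,0]
    - [0.027,-0.09,0]
    - [0.03,-0.1,0]
    - [0.033,-0.111,0]
  turn:
    - [0,0,0]
    - [0,0,0]
    - [0,0,0]
    - [0,0,0]
    - [0,0,0]
    - [0,0,0]
    - [0,0,0]
    - [0,0,0]
    - [0,0,0]
    - [0,0,0]
  hand: [5,5,5,5,5,5,5,5,5,5]

```text
t: 13.35
tool_pos: [0.5931, 0.0524, 0.0973]
eef_rot: [-1.877, -2.519, 0.0]
ft_force: [-2.6, 0.9, -0.7]
opening: 0.0133
```

```bash
sed -i "s/if __name__=='__main__': st()/if __name__=='__main__':\n    st()/" st.py; python3 st.py
```

```text
13.35 [0.5931 0.0524 0.0973] yaw 106.64 tilt [-0.0001  0.    ] F [-2.6  0.9 -0.7] T [ 0.2   0.57 -0.15] op 0.0133 q [ 0.09  0.48 -0.06  1.03  0.    1.37]
box frame TCP 87.7 142.8 97.31 F -2.27 1.58 -0.74
```

>>> move_arm:
  dp:
    - [-0.002,-0.001,0]
    - [-0.002,-0.001,0]
    - [0.001,-0.01,0]
    - [0.004,-0.02,0]
    - [0.007,-0.03,0]
    - [0.01,-0.04,0]
    - [0.013,-0.05,0]
    - [0.016,-0.061,0]
    - [0.016,-0.061,0]
    - [0.016,-0.061,0]
  turn:
    - [0,0,0]
    - [0,0,0]
    - [0,0,0]
    - [0,0,0]
    - [0,0,0]
    - [0,0,0]
    - [0,0,0]
    - [0,0,0]
    - [0,0,0]
    - [0,0,0]
  hand: [5,5,5,5,5,5,5,5,5,5]

```text
t: 14.35
tool_pos: [0.5979, 0.0342, 0.0973]
eef_rot: [-1.877, -2.519, -0.0]
ft_force: [-0.3, 0.1, -1.8]
opening: 0.0131
```

```bash
python3 st.py
```

```text
14.35 [0.5979 0.0342 0.0973] yaw 106.63 tilt [0.     0.0001] F [-0.3  0.1 -1.8] T [ 0.01  0.02 -0.01] op 0.0131 q [ 0.06  0.49 -0.05  1.03  0.    1.34]
box frame TCP 87.13 124.03 97.3 F -0.27 0.18 -1.83
```

>>> move_arm:
  dp:
    - [0.0005,-0.0016,0]
    - [0.001,-0.0032,0]
    - [0.0014,-0.0048,0]
    - [0.0019,-0.0064,0]
    - [0.0024,-0.008,0]
    - [0.0029,-0.0096,0]
    - [0.0033,-0.0112,0]
    - [0.0038,-0.0128,0]
    - [0.0043,-0.0144,0]
    - [0.0048,-0.016,0]
  turn:
    - [0,0,0]
    - [0,0,0]
    - [0,0,0]
    - [0,0,0]
    - [0,0,0]
    - [0,0,0]
    - [0,0,0]
    - [0,0,0]
    - [0,0,0]
    - [0,0,0]
  hand: [5,5,5,5,5,5,5,5,5,5]

```text
t: 15.35
tool_pos: [0.5985, 0.0321, 0.0973]
eef_rot: [-1.872, -2.518, -0.005]
ft_force: [-8.1, 23.7, 4.2]
opening: 0.0126
```

```bash
python3 st.py
```

```text
15.35 [0.5985 0.0321 0.0973] yaw 106.75 tilt [-0.0016  0.0053] F [-8.1 23.7  4.2] T [4.71 1.58 0.02] op 0.0126 q [ 0.05  0.49 -0.05  1.03  0.01  1.33]
box frame TCP 87.08 121.88 97.29 F -1.0 25.0 4.15
```

>>> move_arm:
  dp:
    - [-0.0016,0.0054,0]
    - [-0.0016,0.0054,0]
    - [-0.0016,0.0054,0]
    - [-0.0016,0.0054,0]
    - [-0.0016,0.0054,0]
    - [-0.0016,0.0054,0]
    - [-0.0016,0.0054,0]
    - [-0.0016,0.0054,0]
    - [-0.0016,0.0054,0]
    - [-0.0016,0.0054,0]
  turn:
    - [0,0,0]
    - [0,0,0]
    - [0,0,0]
    - [0,0,0]
    - [0,0,0]
    - [0,0,0]
    - [0,0,0]
    - [0,0,0]
    - [0,0,0]
    - [0,0,0]
  hand: [5,5,5,5,5,5,5,5,5,5]

```text
t: 16.35
tool_pos: [0.5984, 0.0323, 0.0973]
eef_rot: [-1.874, -2.519, -0.002]
ft_force: [-3.3, 10.6, 2.3]
opening: 0.0131
```

```bash
python3 st.py
python3 - <<'E'
from box import *
d=cap('scene');cap('top')
u,v=pix(d,[.60,.0,.075]).astype(int);crop(d,'home',u-32,v-24,u+32,v+24,12)
print(fit('scene'))
E
```

```text
16.35 [0.5984 0.0323 0.0973] yaw 106.69 tilt [-0.0007  0.0024] F [-3.3 10.6  2.3] T [ 2.05  0.72 -0.02] op 0.0131 q [ 0.05  0.49 -0.05  1.03  0.    1.33]
box frame TCP 87.1 122.09 97.3 F -0.13 11.11 2.27
(array([ 0.55068322, -0.10989068]), np.float64(0.2986123918500353), (np.float64(147.00074869637115), np.float64(198.43573718881004), np.float64(0.009001804945832574), np.float64(-0.007836503280457301), np.float64(0.030757293235551028)))
```

View pics/home.png

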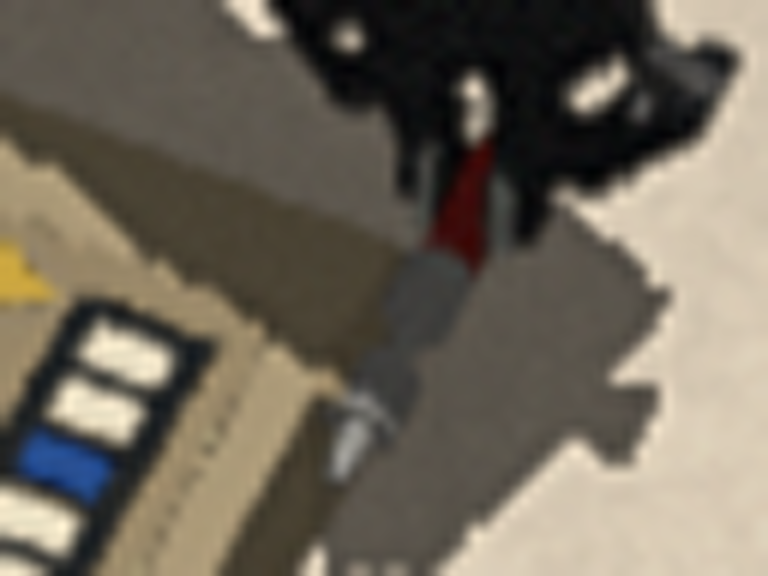

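The red head sits flush against the box's knuckle (455,255), and the tip stands out past the cover's knuckle (345,465). The contact force is purely along the axis, and the cover hasn't moved. Handing in.

```bash
python3 -c "
from h import *
print(r.sign_off())"
```

```text
the job is handed in; nothing more can be done
None
```

The job is done and handed in at 16.5 s. The turnbutton is square across the cover's edge, and the smallest hinge pin is fully home and still held in the gripper.

- **Turnbutton:** I turned it clockwise until it met its stop with about 0.5 N m. The next pictures from both cameras showed the bar across the cover's edge.
- **Pin:** I threaded it through the box's knuckle and then the cover's. A side force of about 2 N appeared near the cover's knuckle, and a 0.6 mm sideways correction cleared it.
- **Last checks:**
  - The pin stopped at 122 mm along the hinge line, where the head's middle should be when home, and it is held there with about 11 N along its axis.
  - The last picture shows the head flush and the tip past the cover's knuckle. The cover lies within about 1 mm of its starting place.
- **Disagreements:**
  - The gripper read 13 mm on the 15 mm head, though the hold stayed firm.
  - The held pin's tip had measured about 2 mm left of nominal, which would put home at 120 mm. The contact force and the last picture both support 122 mm.
- **Not checked:** I did not measure the other things on the desk again at the end. No unexpected contact showed in the force readings.

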